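# Cure the soft foot of an instrument plate

### The job

One corner of the four-eared instrument plate rocks. Press down on the plate's corners with the fingertips until you find the one that gives; push that one right down, let it come up again, then press down the standing shim leaf in front of that corner until it lies flat. Only press: do not lift or shift the plate, leave the other three shims standing, and leave the cup on the plate and the things around it where they are.

Things in the scene. Friction and masses are not known exactly. Their poses are not given: they have to be found in the camera images.
- plate: loose aluminium plate, 2 kg, 164 x 112 x 12 mm, with an ear at each corner (36 mm along x, 46 mm out from the long side), level on four feet, top 55 mm above the worktop, turned up to 0.3 rad. Origin: centre of underside; x to its rear edge (away from the robot), y left, z up. One corner, any of the four, gives 4 mm when pressed with 6 to 8 N and springs back; the other three are solid. All look alike.
- corner_front_left (a point): centre of the upper face of the plate's front left ear (front = nearer the robot): the place to press on this corner. The ear is 36 mm along the plate's x and 46 mm along its y.
- corner_front_right (a point): centre of the upper face of the plate's front right ear (front = nearer the robot): the place to press on this corner. The ear is 36 mm along the plate's x and 46 mm along its y.
- corner_rear_left (a point): centre of the upper face of the plate's rear left ear (front = nearer the robot): the place to press on this corner. The ear is 36 mm along the plate's x and 46 mm along its y.
- corner_rear_right (a point): centre of the upper face of the plate's rear right ear (front = nearer the robot): the place to press on this corner. The ear is 36 mm along the plate's x and 46 mm along its y.
- shim_front_left (a point): place to press the front left corner's shim, a steel leaf 26 mm wide sticking out toward the plate's -x from under the ear: the point of its upper face where it lies once flat, 26 mm above the worktop, 26 mm in front of the ear, 24 mm beside the plate. Leaf pin 32 mm from here toward +x; tip 56 mm from the pin, at first 59 to 68 mm above the worktop. Folds under about 5 N straight down (brief peaks of 15); stays where left.
- shim_front_right (a point): place to press the front right corner's shim, a steel leaf 26 mm wide sticking out toward the plate's -x from under the ear: the point of its upper face where it lies once flat, 26 mm above the worktop, 26 mm in front of the ear, 24 mm beside the plate. Leaf pin 32 mm from here toward +x; tip 56 mm from the pin, at first 59 to 68 mm above the worktop. Folds under about 5 N straight down (brief peaks of 15); stays where left.
- shim_rear_left (a point): place to press the rear left corner's shim, a steel leaf 26 mm wide sticking out toward the plate's -x from under the ear: the point of its upper face where it lies once flat, 26 mm above the worktop, 26 mm in front of the ear, 24 mm beside the plate. Leaf pin 32 mm from here toward +x; tip 56 mm from the pin, at first 59 to 68 mm above the worktop. Folds under about 5 N straight down (brief peaks of 15); stays where left.
- shim_rear_right (a point): place to press the rear right corner's shim, a steel leaf 26 mm wide sticking out toward the plate's -x from under the ear: the point of its upper face where it lies once flat, 26 mm above the worktop, 26 mm in front of the ear, 24 mm beside the plate. Leaf pin 32 mm from here toward +x; tip 56 mm from the pin, at first 59 to 68 mm above the worktop. Folds under about 5 N straight down (brief peaks of 15); stays where left.
- rocking_foot (a joint): how far the soft foot under the rocking corner is pushed down, in m: about 0 at rest, 0.004 when that corner is pressed right down. It does not tell which corner that is.
- rocking_shim (a joint): angle of the shim leaf at the rocking corner, in rad: 0 = standing up at 0.8 rad, 0.8 = flat on its rest. It starts at 0 to 0.12. It does not tell which corner that is.
- firm_shim_1 (a joint): angle of the shim leaf at one of the three solid corners, in rad, as for rocking_shim. The number does not tell which corner.
- firm_shim_2 (a joint): angle of the shim leaf at one of the three solid corners, in rad, as for rocking_shim. The number does not tell which corner.
- firm_shim_3 (a joint): angle of the shim leaf at one of the three solid corners, in rad, as for rocking_shim. The number does not tell which corner.
- sample_cup: small clear plastic cup, 50 mm wide, 36 mm high, standing near the middle of the plate; origin at the centre of its underside; to be left alone
- purple_cap: purple screw cap, 41 mm wide, 16 mm high, on the worktop right of the plate; origin at the centre of its underside; to be left alone
- flat_wrench: small flat open wrench, 98 x 54 x 4 mm, on the worktop well left of the plate; origin at the centre of its underside; to be left alone
- upturned_beaker: small glass beaker standing upside down, 46 mm wide, 52 mm high, on the perforated white mat behind the plate; origin at the centre of its underside; to be left alone
- tape_roll: roll of label tape lying flat, 66 mm wide, 19 mm high, left of the plate; origin at the centre of its underside; to be left alone
- clear_beaker: glass beaker, 54 mm wide, 70 mm high, on the perforated white mat behind the plate; origin at the centre of its underside; to be left alone
- timer: square bench timer, 68 mm wide, 21 mm high, in front of the plate to the right; origin at the centre of its underside; to be left alone

How it is judged:
On the way, in this order (a step that is already met when the one before it is completed fails the run):
1. the rocking corner is pressed right down (its foot at least 2.5 mm down), its shim still standing (value of joint rocking_foot above 0.0025 m and value of joint rocking_shim below 0.3 rad and contact force between the fingers and plate above 2 N), for 0.1 s.
2. the shim of that corner is pressed flat (value of joint rocking_shim above 0.7 rad), for 0.1 s.
At the end, for the whole second after the job is handed in: the rocking corner's shim is flat (within 0.1 rad), the other three still stand (turned under 0.3), the plate is level (0.015 rad), at rest, within 10 mm of its start, its soft foot up (within 1.5 mm), the cup upright, and all bystanders within 30 mm of their starts (value of joint rocking_shim above 0.7 rad and value of joint rocking_foot below 0.0015 m and value of joint each of firm_shim_1, firm_shim_2, firm_shim_3 below 0.3 rad and distance of plate from where it was at the start of the episode below 0.01 m and angle between plate's own z axis and vertical below 0.015 rad and linear speed of plate below 0.01 m/s and angle between sample_cup's own z axis and vertical below 0.2 rad and distance of each of sample_cup, purple_cap, flat_wrench, upturned_beaker, tape_roll, clear_beaker, timer from where it was at the start of the episode below 0.03 m); the robot touches nothing.
It fails at once if the shim of a solid corner is pressed down (beyond 0.3 rad) (not (value of joint firm_shim_1 below 0.3 rad) or not (value of joint firm_shim_2 below 0.3 rad) or not (value of joint firm_shim_3 below 0.3 rad)).
It fails at once if the plate is lifted (8 mm) or shifted (15 mm) (z of plate in the frame of shim_front_left above 0.0248 m or distance of plate from where it was at the start of the episode above 0.015 m).
It fails at once if the cup or another thing nearby is moved by more than 30 mm or tipped (distance of any of sample_cup, purple_cap, flat_wrench, upturned_beaker, tape_roll, clear_beaker, timer from where it was at the start of the episode above 0.03 m or angle between sample_cup's own z axis and vertical above 0.4 rad).
It also fails if it takes over 48 s, if anything falls off the work surface, if the arm or the gripper's body presses on something with over 40 N, if the wrist force passes 120 N, or if a joint passes its speed limit or range.

### The arm

A 6-joint arm with a two-finger parallel gripper is mounted at the origin on a cart in front of the work surface, level with it; the furniture and walls round the work are solid. World frame = base frame: x ahead of the robot, y to its left, z up, the work surface at z = 0. Lengths are in m, angles in rad, forces in N, time in s.
With the tool pointing down it reaches from about 0.4 to 0.925 m from the base axis. Payload 12.5 kg.
Tool frame: the origin (TCP) lies between the finger pads; the fingertips stand 8 mm ahead of it and the grasp point (between the pads) lies 11 mm behind it; z points along the fingers, y is the line along which they close (so a half turn about z gives the same grasp; the last joint's range is limited). The gripper opens to 95 mm and grips with 3 to 60 N. Pads are 20 mm wide; open, the fingers measure 119 mm over their backs; the gripper's body (75 mm by 180 mm) begins 59 mm behind the grasp point.
Start: joints at [0.997, 0.491, 1.559, -0, 1.092, -0.106], TCP at [0.282, 0.558, 0.223] pointing down, gripper open.
Joint ranges: [-3.1, 3.1], [-0.84, 2.19], [0.05, 2.79], [-1.13, 4.28], [0.06, 2.93], [-2.69, 2.69]. Speed limits (rad/s): [2.22, 2.22, 2.79, 3.14, 3.14, 3.14].

### API

Orientations are given as a 3x3 rotation matrix whose columns are the frame's x, y, z axes.
In Python, from cell import ctrl, imaging gives the robot as it stands.
- The arm moves only by the tool jog_arm, never from a script. Its argument "targets" is a list that holds one entry, the list of rows, each a list of 7 numbers: the shift along the tool's x, y, z in units of 25 cm (1.0 is 25 cm), then the turn, a rotation vector about the tool's x, y, z in units of 60 degrees (1.0 is 60 degrees), then the closure, from 0 (fully open) to 1 (shut). In form: [[[tx, ty, tz, rx, ry, rz, claw], ...]]. A call has exactly 5 rows; each row shifts and turns the commanded pose from where the row before left it, along the tool's axes as they then stand; what a row does not reach is not made up. A row lasts 1/8 s, in which the tool goes at most 62.5 mm and 10.7 degrees, less where a joint would pass 70% of its speed; a pose out of reach is approached as far as the arm can. A call with a number of a shift or a turn outside -1 to 1 is refused whole. A call with a gripper value outside its range is refused whole. The fingers move at their own pace and stop on an object; the grip force is fixed at half the most. Time passes only in rows, so rows that do not move let the fingers close, or fill a call up. It gives the time, the measured TCP pose, the force, the opening and the grip force at its end, in the units of the state.
- ctrl.sense(): the state, without advancing time (a new reading comes with each control period).
- imaging.grab_frame(name): name is "scene" or "top" or "wrist"; returns a dict with "frame" (480x640x3 uint8, blue, green, red), "range_z" (480x640 float32, m along the optical axis (not along the pixel's ray), 0 where there is no reading), "vertical_fov" (degrees; the focal length in pixels is half the picture's height over the tangent of half this angle, whatever the lens; pixels are square), "cx", "cy" (the principal point, pixels), "world_to_cam" (4x4, takes a point from world to camera coordinates). Camera axes: x right, y up, looking along -z (the intrinsics and any distortion apply to the point x, -y, -z); pixel columns grow to the right and rows downward; lengths in m; the calibration is good to about 2 mm. The wrist camera is an equidistant fisheye: a pixel r from the principal point sees the ray r / f radians off the axis. A picture is of the moment at which its call begins.
- ctrl.hand_in(): hands the job in; it is judged then, once.
The state is a dict: "t": time; "joints": joint angles; "joint_vel": joint speeds; "joint_torque": joint torques, N m; "position": TCP position; "tool_rot": TCP orientation; "wrist_force": force on the tool from outside, world axes, zero at the start; "wrist_torque": the same for the moment, N m; "finger_gap": finger opening in m; "gripper_force": force on a finger pad.
Only numpy, scipy, OpenCV 4.12 (cv2) and the standard library are available. Lean on these libraries where they do the work, as an engineer would, in place of code of your own. Each camera call takes 0.05 s, during which the arm holds its last target. There are 200 camera calls.

## Working session

There is one attempt and no reset: what is moved stays moved. The work goes in short steps, Python scripts to look and compute and a tool call to move; the robot and the scene stay as the last step left them, time stands still between calls to the robot, and variables do not carry over. Pictures are saved under pics/ and viewed, at most 10 in all, crops included, and the job is handed in when it is done.

Besides the shell and the picture viewer there is one more tool, called after "Request:" as name(argument=value, ...) on one line, values as JSON. jog_arm: Moves the arm, as the interface text tells. Its arguments: {"type":"object","properties":{"targets":{"type":"array","items":{"type":"array","items":{"type":"array","items":{"type":"number","minimum":-1,"maximum":1}}}}},"required":["targets"]}

```bash
mkdir -p pics
cat > h.py <<'E'
import numpy as np, cv2
from cell import ctrl, imaging
def world(d):
    R=d["range_z"]; h,w=R.shape; f=h/2/np.tan(np.radians(d["vertical_fov"])/2)
    u,v=np.meshgrid(np.arange(w),np.arange(h))
    P=np.stack([(u-d["cx"])/f*R,-(v-d["cy"])/f*R,-R,np.ones_like(R)],-1)
    return (P@np.linalg.inv(d["world_to_cam"]).T)[...,:3]
E
python3 - <<'E'
from h import *
s=ctrl.sense(); print(s)
for n in ("top","scene"):
    d=imaging.grab_frame(n); cv2.imwrite(f"pics/{n}.png",d["frame"]); np.savez(f"{n}.npz",W=world(d),R=d["range_z"],F=d["frame"])
E
```

```text
{'t': 0.0, 'joints': array([ 9.97395002e-01,  4.91576385e-01,  1.55943076e+00, -1.65534766e-05,
        1.09172961e+00, -1.05613674e-01]), 'joint_vel': array([ 0.00046218,  0.0003832 , -0.00061063, -0.00094734,  0.00013318,
        0.00047136]), 'joint_torque': array([-1.70463616e-03, -6.12631202e+01, -2.58187187e+01,  6.91854581e-02,
        4.80708957e-02, -5.42487271e-05]), 'position': array([0.28168374, 0.55766218, 0.22205773]), 'tool_rot': array([[-8.92571460e-01,  4.50905554e-01, -6.08327894e-04],
       [ 4.50905952e-01,  8.92570940e-01, -9.69086760e-04],
       [ 1.06009198e-04, -1.13927785e-03, -9.99999345e-01]]), 'wrist_force': array([ 0.05931448, -0.0634196 ,  0.8959671 ]), 'wrist_torque': array([ 0.01137123,  0.0352018 , -0.01086058]), 'gripper_force': 0.0, 'finger_gap': 0.09523686295805721}
```

View pics/top.png

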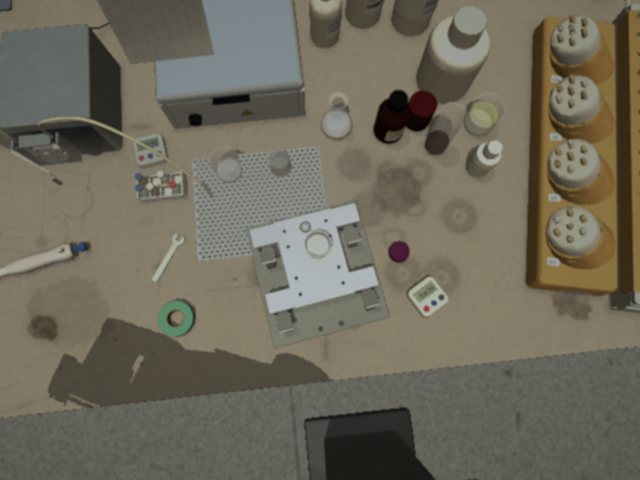

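View pics/scene.png

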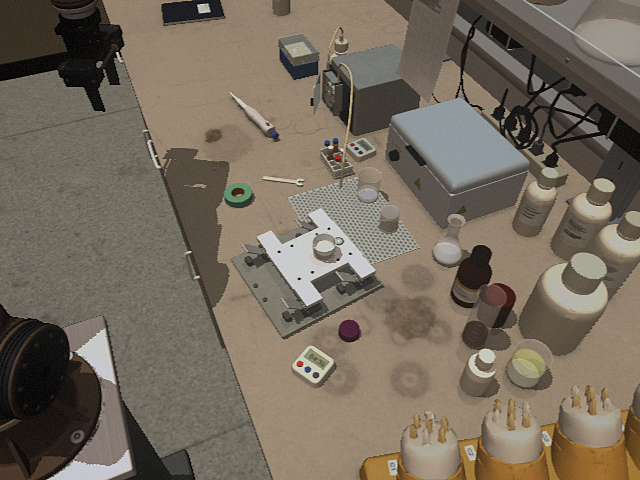

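The top view shows the H-shaped white plate with corners near (250,235), (355,210), (270,300) and (375,285). The cup is at (317,243), the timer at (428,296), the cap at (399,251) and the tape at (176,318). The shim leaves are at (270,257), (350,235), (287,320) and (371,297). Next I fit the plate pose from depth.

Run:
```python
from h import *
from scipy.optimize import minimize
z=np.load("top.npz"); W=z["W"]; F=z["F"]
roi=np.zeros(W.shape[:2],bool); roi[190:350,235:400]=1
print("table z",np.median(W[330:345,420:500,2]))
g=F.min(-1)
for a in("top","scene"):
    q=np.load(a+".npz"); w=q["W"]; f=q["F"]
    m=(abs(w[...,2]-.055)<.006)&(w[...,0]>.3)&(w[...,0]<.9)&(abs(w[...,1])<.3)&(f.min(-1)>130)
    n,l,s,_=cv2.connectedComponentsWithStats(m.astype(np.uint8)); k=1+s[1:,4].argmax(); m=l==k
    p=w[m][:,:2].astype(np.float32); print(a,len(p),np.median(w[m][:,2]),np.percentile(w[m][:,2],[5,95]))
    gx,gy=np.meshgrid(np.arange(-.12,.12,.002),np.arange(-.13,.13,.002))
    def inside(x,y): return (abs(x)<.082)&(abs(y)<.102)&((abs(y)<.056)|(abs(x)>.046))
    G=np.c_[gx.ravel(),gy.ravel()]
    from scipy.spatial import cKDTree
    t=cKDTree(p)
    I=inside(G[:,0],G[:,1])
    def cost(v):
        c,s_=np.cos(v[2]),np.sin(v[2]); R=np.array([[c,-s_],[s_,c]])
        d=t.query(G@R.T+v[:2])[0]<.0022
        return np.mean(d!=I)
    c0=p.min(0)/2+p.max(0)/2
    b=min((minimize(cost,[*c0,th],method="Nelder-Mead",options=dict(initial_simplex=np.array([[*c0,th],[c0[0]+.01,c0[1],th],[c0[0],c0[1]+.01,th],[*c0,th+.08]]))) for th in np.linspace(-.3,.3,9)),key=lambda r:r.fun)
    v=b.x; print(v,b.fun)
    c,s_=np.cos(v[2]),np.sin(v[2]); R=np.array([[c,-s_],[s_,c]])
    for nm,x,y in(("FL",-.064,.079),("FR",-.064,-.079),("RL",.064,.079),("RR",.064,-.079),("sFL",-.108,.08),("sFR",-.108,-.08),("sRL",.02,.08),("sRR",.02,-.08)): print(nm,(R@[x,y]+v[:2]).round(4))
    # heights above plate near shims and tall stuff
for nm,(u,v_) in dict(cup=(317,243),cap=(399,251),beak=(280,162),clear=(229,165),tape=(165,318)).items(): print(nm,W[v_,u].round(3))
F=z["F"][190:350,235:400]; cv2.imwrite("pics/crop.png",cv2.resize(F,None,fx=3.6,fy=3.6,interpolation=2))
```

```text
table z 0.0001640853437502865
top 6467 0.05539397148154879 [0.05278369 0.05798386]
[0.57583395 0.09622406 0.15317125] 0.05705128205128205
FL [0.5005 0.1645]
FR [0.5246 0.0084]
RL [0.627  0.1841]
RR [0.6511 0.0279]
sFL [0.4569 0.1588]
sFR [0.4813 0.0007]
sRL [0.5834 0.1783]
sRR [0.6078 0.0202]
scene 3895 0.05564162897813829 [0.05302145 0.05812415]
[0.57525961 0.09478519 0.15224263] 0.0810897435897436
FL [0.5    0.1632]
FR [0.524 0.007]
RL [0.6265 0.1826]
RR [0.6505 0.0264]
sFL [0.4564 0.1575]
sFR [ 0.4806 -0.0007]
sRL [0.5829 0.1769]
sRR [0.6072 0.0187]
cup [0.596 0.086 0.072]
cap [ 0.575 -0.07   0.017]
beak [0.764 0.139 0.055]
clear [0.783 0.242 0.018]
tape [0.496 0.381 0.018]
```

View pics/crop.png

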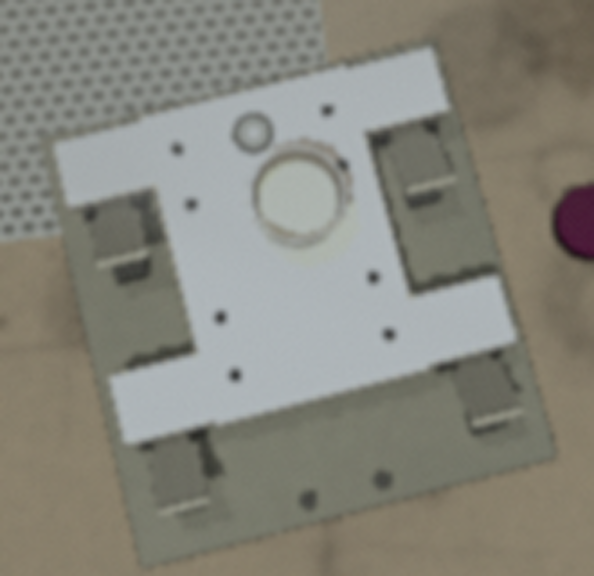

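Both fits agree: centre is about (0.5755, 0.0955), yaw 0.153. I'll keep the tool's y axis along the plate's x, which keeps the gripper body clear of the cup, and press with the fingers closed.

```bash
cat >> h.py <<'E'
from scipy.spatial.transform import Rotation as Ro
C=np.array([.5755,.0955]); TH=.153
def P(x,y): c,s=np.cos(TH),np.sin(TH); return C+[c*x-s*y,s*x+c*y]
def Rt(): # tool y = plate x, z down
    c,s=np.cos(TH),np.sin(TH); y=np.array([c,s,0]); z=np.array([0,0,-1.]); return np.c_[np.cross(y,z),y,z]
def plan(p,n):
    s=ctrl.sense(); R=s["tool_rot"]; rv=Ro.from_matrix(R.T@Rt()).as_rotvec(); d=(np.array(p)-s["position"])/n
    for k in range(n):
        Rk=R@Ro.from_rotvec(rv*k/n).as_matrix(); print(np.r_[Rk.T@d/.25,np.degrees(rv)/n/60].round(4).tolist())
E
python3 -c "
from h import *
plan([*P(-.064,.079),.13],10)"
```

```text
[-0.1491, -0.1012, 0.0369, -0.0001, 0.0, 0.0907]
[-0.158, -0.0866, 0.0369, -0.0001, 0.0, 0.0907]
[-0.1655, -0.0712, 0.0369, -0.0001, 0.0, 0.0907]
[-0.1715, -0.0552, 0.0369, -0.0001, 0.0, 0.0907]
[-0.176, -0.0387, 0.0369, -0.0001, 0.0, 0.0907]
[-0.1788, -0.0218, 0.0369, -0.0001, 0.0, 0.0907]
[-0.1801, -0.0048, 0.0369, -0.0001, 0.0, 0.0907]
[-0.1797, 0.0123, 0.0369, -0.0001, 0.0, 0.0907]
[-0.1778, 0.0293, 0.0369, -0.0001, 0.0, 0.0907]
[-0.1742, 0.0461, 0.0369, -0.0001, 0.0, 0.0907]
```

Request:
jog_arm(targets=[[[-0.149, -0.101, 0.037, 0, 0, 0.091, 1], [-0.158, -0.087, 0.037, 0, 0, 0.091, 1], [-0.166, -0.071, 0.037, 0, 0, 0.091, 1], [-0.172, -0.055, 0.037, 0, 0, 0.091, 1], [-0.176, -0.039, 0.037, 0, 0, 0.091, 1]]])

```text
t: 0.72
position: [0.3916, 0.3594, 0.176]
tool_rot: [[-0.584, 0.812, -0.0], [0.812, 0.584, -0.0], [-0.0, -0.0, -1.0]]
wrist_force: [0.1, 1.1, 0.1]
finger_gap: 0.0506
gripper_force: 0.0
```

Request:
jog_arm(targets=[[[-0.179, -0.022, 0.037, 0, 0, 0.091, 1], [-0.18, -0.005, 0.037, 0, 0, 0.091, 1], [-0.18, 0.012, 0.037, 0, 0, 0.091, 1], [-0.178, 0.029, 0.037, 0, 0, 0.091, 1], [-0.174, 0.046, 0.037, 0, 0, 0.091, 1]]])

```text
t: 1.35
position: [0.5003, 0.162, 0.1297]
tool_rot: [[-0.146, 0.989, -0.0], [0.989, 0.146, 0.0], [0.0, -0.0, -1.0]]
wrist_force: [2.1, 0.5, 0.2]
finger_gap: 0.0022
gripper_force: 0.0
```

```bash
python3 -c "
from h import *
s=ctrl.sense();print(s['t'],s['position'],s['finger_gap'],s['wrist_force'])
plan([*P(-.064,.079),.072],4)"
```

```text
1.35 [0.50031318 0.16197685 0.12969951] 0.0022108182876683065 [2.07210479 0.50696322 0.22630996]
[0.0018, 0.0002, 0.0577, -0.0, -0.0, -0.0015]
[0.0018, 0.0002, 0.0577, -0.0, -0.0, -0.0015]
[0.0018, 0.0002, 0.0577, -0.0, -0.0, -0.0015]
[0.0018, 0.0002, 0.0577, -0.0, -0.0, -0.0015]
```

Request:
jog_arm(targets=[[[0.006, 0, 0.06, 0, 0, 0, 1], [0, 0, 0.06, 0, 0, 0, 1], [0, 0, 0.06, 0, 0, 0, 1], [0, 0, 0.06, 0, 0, 0, 1], [0, 0, 0, 0, 0, 0, 1]]])

```text
t: 1.98
position: [0.4988, 0.1652, 0.069]
tool_rot: [[-0.15, 0.989, -0.002], [0.989, 0.15, -0.0], [-0.0, -0.002, -1.0]]
wrist_force: [-0.6, 0.6, 0.8]
finger_gap: 0.0003
gripper_force: 0.0
```

Request:
jog_arm(targets=[[[0, 0, 0.006, 0, 0, 0, 1], [0, 0, 0.006, 0, 0, 0, 1], [0, 0, 0.006, 0, 0, 0, 1], [0, 0, 0, 0, 0, 0, 1], [0, 0, 0, 0, 0, 0, 1]]])

```text
t: 2.6
position: [0.4996, 0.1648, 0.0657]
tool_rot: [[-0.149, 0.989, 0.0], [0.989, 0.149, 0.0], [0.0, 0.0, -1.0]]
wrist_force: [0.1, -0.5, -0.1]
finger_gap: 0.0002
gripper_force: 0.0
```

Request:
jog_arm(targets=[[[0, 0, 0.006, 0, 0, 0, 1], [0, 0, 0.006, 0, 0, 0, 1], [0, 0, 0.004, 0, 0, 0, 1], [0, 0, 0, 0, 0, 0, 1], [0, 0, 0, 0, 0, 0, 1]]])

```text
t: 3.22
position: [0.4996, 0.1649, 0.0634]
tool_rot: [[-0.15, 0.989, 0.001], [0.989, 0.15, 0.0], [0.0, 0.001, -1.0]]
wrist_force: [-6.6, -1.9, 27.0]
finger_gap: 0.0003
gripper_force: 13.2
```

Request:
jog_arm(targets=[[[0, 0, 0.004, 0, 0, 0, 1], [0, 0, 0, 0, 0, 0, 1], [0, 0, 0, 0, 0, 0, 1], [0, 0, 0, 0, 0, 0, 1], [0, 0, 0, 0, 0, 0, 1]]])

```text
t: 3.85
position: [0.4997, 0.1649, 0.0633]
tool_rot: [[-0.15, 0.989, 0.002], [0.989, 0.15, 0.0], [0.0, 0.002, -1.0]]
wrist_force: [-10.2, -3.2, 38.1]
finger_gap: 0.0009
gripper_force: 19.7
```

FL is solid: 27 N at under 2 mm of commanded press. Next is FR.

Request:
jog_arm(targets=[[[0, 0, -0.1, 0, 0, 0, 1], [-0.16, 0, 0, 0, 0, 0, 1], [-0.16, 0, 0, 0, 0, 0, 1], [-0.16, 0, 0, 0, 0, 0, 1], [-0.152, 0, 0, 0, 0, 0, 1]]])

```text
t: 4.47
position: [0.5233, 0.0073, 0.0856]
tool_rot: [[-0.149, 0.989, 0.0], [0.989, 0.149, 0.0], [0.0, 0.0, -1.0]]
wrist_force: [1.2, 0.1, -0.5]
finger_gap: 0.0006
gripper_force: 0.0
```

Request:
jog_arm(targets=[[[0, 0, 0.04, 0, 0, 0, 1], [0, 0, 0.04, 0, 0, 0, 1], [0, 0, 0.01, 0, 0, 0, 1], [0, 0, 0, 0, 0, 0, 1], [0, 0, 0, 0, 0, 0, 1]]])

```text
t: 5.1
position: [0.5227, 0.0093, 0.0635]
tool_rot: [[-0.151, 0.988, -0.001], [0.988, 0.151, -0.001], [-0.0, -0.001, -1.0]]
wrist_force: [-4.9, -6.3, 13.3]
finger_gap: 0.0006
gripper_force: 6.5
```

Request:
jog_arm(targets=[[[0, 0, 0.004, 0, 0, 0, 1], [0, 0, 0.004, 0, 0, 0, 1], [0, 0, 0, 0, 0, 0, 1], [0, 0, 0, 0, 0, 0, 1], [0, 0, 0, 0, 0, 0, 1]]])

```text
t: 5.72
position: [0.5227, 0.0093, 0.0633]
tool_rot: [[-0.152, 0.988, 0.001], [0.988, 0.152, -0.001], [-0.001, 0.0, -1.0]]
wrist_force: [-11.4, -5.5, 39.5]
finger_gap: 0.0005
gripper_force: 19.6
```

FR is solid too. I'll go over the standing shim to RR.

Request:
jog_arm(targets=[[[0, 0, -0.2, 0, 0, 0, 1], [0, 0.17, 0, 0, 0, 0, 1], [0, 0.17, 0, 0, 0, 0, 1], [0, 0.17, 0, 0, 0, 0, 1], [0, 0, 0, 0, 0, 0, 1]]])

```text
t: 6.35
position: [0.6507, 0.0295, 0.11]
tool_rot: [[-0.152, 0.988, 0.0], [0.988, 0.152, 0.0], [0.0, 0.0, -1.0]]
wrist_force: [-1.1, -0.1, -1.0]
finger_gap: 0.0005
gripper_force: 0.0
```

Request:
jog_arm(targets=[[[0, 0, 0.08, 0, 0, 0, 1], [0, 0, 0.08, 0, 0, 0, 1], [0, 0, 0.02, 0, 0, 0, 1], [0, 0, 0, 0, 0, 0, 1], [0, 0, 0, 0, 0, 0, 1]]])

```text
t: 6.98
position: [0.6494, 0.0279, 0.0669]
tool_rot: [[-0.15, 0.989, 0.001], [0.989, 0.15, 0.0], [-0.0, 0.001, -1.0]]
wrist_force: [-0.4, -0.7, 0.4]
finger_gap: 0.0004
gripper_force: 0.0
```

Request:
jog_arm(targets=[[[0, 0, 0.006, 0, 0, 0, 1], [0, 0, 0.006, 0, 0, 0, 1], [0, 0, 0.006, 0, 0, 0, 1], [0, 0, 0, 0, 0, 0, 1], [0, 0, 0, 0, 0, 0, 1]]])

```text
t: 7.6
position: [0.6495, 0.0276, 0.0626]
tool_rot: [[-0.149, 0.989, 0.001], [0.989, 0.149, -0.0], [-0.0, 0.001, -1.0]]
wrist_force: [-3.6, -0.5, 8.4]
finger_gap: -0.0001
gripper_force: 4.3
```

Request:
jog_arm(targets=[[[0, 0, 0.004, 0, 0, 0, 1], [0, 0, 0.003, 0, 0, 0, 1], [0, 0, 0, 0, 0, 0, 1], [0, 0, 0, 0, 0, 0, 1], [0, 0, 0, 0, 0, 0, 1]]])

```text
t: 8.22
position: [0.6497, 0.0275, 0.0611]
tool_rot: [[-0.149, 0.989, 0.002], [0.989, 0.149, -0.0], [-0.0, 0.002, -1.0]]
wrist_force: [-2.2, -0.7, 10.3]
finger_gap: 0.0005
gripper_force: 5.2
```

RR gives (2.4 mm so far). Pressing it right down.

Request:
jog_arm(targets=[[[0, 0, 0.005, 0, 0, 0, 1], [0, 0, 0.005, 0, 0, 0, 1], [0, 0, 0, 0, 0, 0, 1], [0, 0, 0, 0, 0, 0, 1], [0, 0, 0, 0, 0, 0, 1]]])

```text
t: 8.85
position: [0.6498, 0.0275, 0.0599]
tool_rot: [[-0.149, 0.989, 0.002], [0.989, 0.149, -0.0], [-0.001, 0.002, -1.0]]
wrist_force: [-5.7, -1.2, 22.2]
finger_gap: 0.0008
gripper_force: 10.9
```

Request:
jog_arm(targets=[[[0, 0, 0.004, 0, 0, 0, 1], [0, 0, 0.004, 0, 0, 0, 1], [0, 0, 0, 0, 0, 0, 1], [0, 0, 0, 0, 0, 0, 1], [0, 0, 0, 0, 0, 0, 1]]])

```text
t: 9.48
position: [0.6499, 0.0275, 0.0597]
tool_rot: [[-0.15, 0.989, 0.003], [0.989, 0.15, -0.0], [-0.001, 0.003, -1.0]]
wrist_force: [-12.2, -0.8, 38.2]
finger_gap: 0.0007
gripper_force: 19.0
```

It bottomed 3.8 mm down. Now I lift and go to its shim, 44 mm toward -x.

Request:
jog_arm(targets=[[[0, 0, -0.12, 0, 0, 0, 1], [0, 0, -0.12, 0, 0, 0, 1], [0, -0.088, 0, 0, 0, 0, 1], [0, -0.088, 0, 0, 0, 0, 1], [0, 0, 0, 0, 0, 0, 1]]])

```text
t: 10.1
position: [0.605, 0.021, 0.1157]
tool_rot: [[-0.149, 0.989, -0.0], [0.989, 0.149, 0.0], [0.0, -0.0, -1.0]]
wrist_force: [0.3, 0.1, 0.7]
finger_gap: 0.0004
gripper_force: 0.0
```

```bash
python3 -c "
from h import *
print(P(.02,-.08)); plan([*P(.02,-.08),.034],1)
d=imaging.grab_frame('top');F=d['frame'][190:350,235:400]; cv2.imwrite('pics/c2.png',cv2.resize(F,None,fx=3.6,fy=3.6))
d=imaging.grab_frame('scene');F=d['frame'][200:340,220:390]; cv2.imwrite('pics/c3.png',cv2.resize(F,None,fx=4,fy=4))"
```

```text
[0.60745867 0.01948261]
[-0.0075, 0.0089, 0.3267, -0.0003, -0.0002, -0.0031]
```

View pics/c3.png

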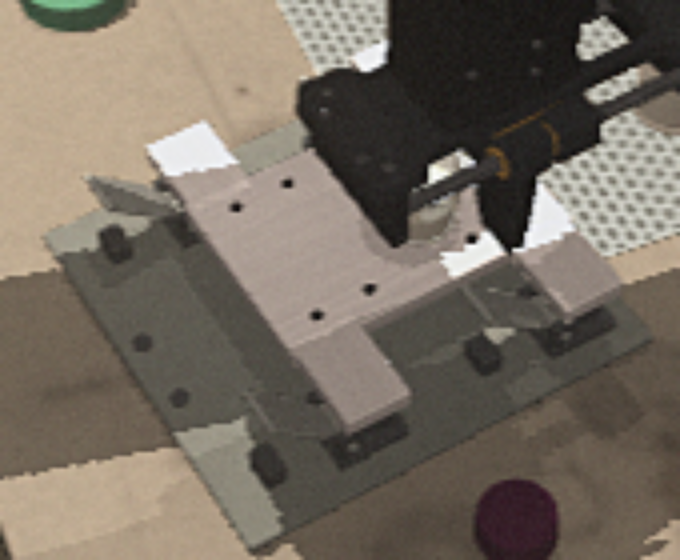

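The scene crop shows the fingertip at (515,245) just above the rear-right leaf at about (500,300). The plate and cup are in place. I'll press down in steps.

Request:
jog_arm(targets=[[[-0.006, 0.008, 0.05, 0, 0, 0, 1], [0, 0, 0.05, 0, 0, 0, 1], [0, 0, 0.04, 0, 0, 0, 1], [0, 0, 0.02, 0, 0, 0, 1], [0, 0, 0.02, 0, 0, 0, 1]]])

```text
t: 10.82
position: [0.608, 0.0199, 0.07]
tool_rot: [[-0.15, 0.989, 0.0], [0.989, 0.15, 0.0], [0.0, 0.0, -1.0]]
wrist_force: [0.0, -1.0, -0.0]
finger_gap: 0.0006
gripper_force: 0.0
```

Request:
jog_arm(targets=[[[0, 0, 0.02, 0, 0, 0, 1], [0, 0, 0.02, 0, 0, 0, 1], [0, 0, 0.02, 0, 0, 0, 1], [0, 0, 0.02, 0, 0, 0, 1], [0, 0, 0.02, 0, 0, 0, 1]]])

```text
t: 11.45
position: [0.6079, 0.0199, 0.0455]
tool_rot: [[-0.15, 0.989, 0.0], [0.989, 0.15, 0.0], [0.0, 0.0, -1.0]]
wrist_force: [-2.7, 0.6, 6.0]
finger_gap: 0.0004
gripper_force: 2.5
```

Request:
jog_arm(targets=[[[0, 0, 0.016, 0, 0, 0, 1], [0, 0, 0.016, 0, 0, 0, 1], [0, 0, 0.01, 0, 0, 0, 1], [0, 0, 0.004, 0, 0, 0, 1], [0, 0, 0, 0, 0, 0, 1]]])

```text
t: 12.08
position: [0.6073, 0.0199, 0.0346]
tool_rot: [[-0.15, 0.989, -0.001], [0.989, 0.15, 0.0], [0.0, -0.001, -1.0]]
wrist_force: [-6.9, -1.5, 12.9]
finger_gap: 0.0009
gripper_force: 6.7
```

Request:
jog_arm(targets=[[[0, 0, 0.004, 0, 0, 0, 1], [0, 0, 0.002, 0, 0, 0, 1], [0, 0, 0, 0, 0, 0, 1], [0, 0, 0, 0, 0, 0, 1], [0, 0, 0, 0, 0, 0, 1]]])

```text
t: 12.7
position: [0.6073, 0.0199, 0.0343]
tool_rot: [[-0.15, 0.989, -0.0], [0.989, 0.15, -0.0], [0.0, -0.0, -1.0]]
wrist_force: [-11.9, -0.4, 27.0]
finger_gap: 0.0009
gripper_force: 13.7
```

The leaf is flat: the fingertip stops hard at 26 mm with 27 N. Now I retract and check.

Request:
jog_arm(targets=[[[0, 0, -0.1, 0, 0, 0, 1], [0, 0, -0.15, 0, 0, 0, 1], [0, 0, -0.2, 0, 0, 0, 1], [0, 0, -0.2, 0, 0, 0, 1], [0, 0, 0, 0, 0, 0, 1]]])

```text
t: 13.32
position: [0.6095, 0.0199, 0.1985]
tool_rot: [[-0.15, 0.989, 0.007], [0.989, 0.15, -0.0], [-0.001, 0.007, -1.0]]
wrist_force: [0.8, -0.1, 0.2]
finger_gap: 0.0006
gripper_force: 0.0
```

Request:
jog_arm(targets=[[[-0.2, -0.1, 0, 0, 0, 0, 1], [-0.2, -0.1, 0, 0, 0, 0, 1], [-0.2, -0.1, 0, 0, 0, 0, 1], [-0.2, -0.1, 0, 0, 0, 0, 1], [0, 0, 0, 0, 0, 0, 1]]])

```text
t: 13.95
position: [0.5377, -0.1958, 0.1935]
tool_rot: [[-0.145, 0.989, -0.001], [0.989, 0.145, 0.0], [0.001, -0.001, -1.0]]
wrist_force: [0.6, 1.0, 0.2]
finger_gap: 0.0005
gripper_force: 0.0
```

```bash
python3 -c "
from h import *
d=imaging.grab_frame('top');F=d['frame'][190:350,235:400]; cv2.imwrite('pics/c4.png',cv2.resize(F,None,fx=3.6,fy=3.6))"
```

```text
(no output)
```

View pics/c4.png

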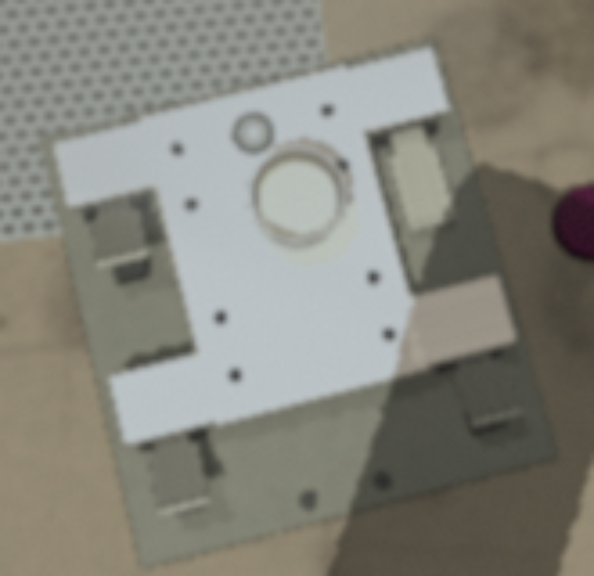

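The rear-right leaf at (420,185) lies flat. The other three are standing, and the plate and cup have not moved.

```bash
python3 -c "
from h import *
print(ctrl.hand_in())"
```

```text
the job is handed in; nothing more can be done
None
```

The rear right corner was the one that rocked; I pressed it right down, let it spring back, folded its shim flat and handed the job in at about 14 s, with the other three shims, the plate and the cup looking unmoved in the last picture (the hand-in gave no verdict).

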